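Load a formed bracket into the drilling jig and cam the support leg at its mark

TASK

Lift the formed U bracket out of the open die and seat it flat in the shallow nest of the drilling jig, its channel in line with the jig's sliding leg, and let go of it. Then take the upright knob of the cam lever, push the spring-returned leg into the bracket until its index tab is level with the pointer on the scale, and only then swing the lever fully closed while holding the leg at the pointer. Finish while still holding the knob, with the leg at the mark and the bracket in its nest (the spring would pull the leg back), and leave the other things on the bench where they stand.

Things in the scene. Friction and masses are not known exactly. Their poses are not given: they have to be found in the camera images.
- bracket_center (a point): centre (half-way up) of the loose bright steel U bracket: channel 50 mm long, 36 mm wide outside, 45 mm high, 4 mm sheet, open upwards and at both ends, 0.15 kg (varies). x runs along the channel, y across the two flanges, z up. The two ends are alike. It stands in the die's pocket with its flanges 30 mm proud; grip it across the outside of both flanges.
- die: open forming die, a fixed dark steel block 96 x 96 mm, 32 mm high; origin at the centre of its underside. Its pocket is in the middle, 54 mm along x, 40 mm along y, 15 mm deep (floor 17 mm above the bench); the bracket stands in it with its x along the die's x.
- jig: fixed drilling jig, grey base plate 290 x 100 x 12 mm with an aluminium rail; origin on the bench, z up. The leg slides along its +x, from the rail end to the nest end. A guide arch 56 mm high stands at x = +40 mm (44 mm across); the leg's tongue passes through it.
- nest (a point): centre of the floor of the jig's nest, 12 mm above the bench and 110 mm along +x from the jig's origin. A pocket 54 mm along x by 40 mm along y with walls 8 mm high, axes as the jig's. The bracket seated here has its x along this x and its centre 22.5 mm above this point.
- leg: aluminium saddle 50 x 52 mm, top 42 mm up; its steel tongue, 16 mm wide, 24 to 44 mm up, reaches 155 mm along +x and passes over the bracket's web. Origin at bench level under the saddle's centre, axes as the jig's. Slides 105 mm along +x, starts within 10 mm of the back stop; a spring pulls it back with 1.5 N there, 3 N at full travel. Nothing locks it, even with the lever closed.
- leg_index (a point): outer end of the thin black index tab on the -y side of the saddle, mid-way along the saddle (same jig x as the saddle's centre), 28 mm above the bench.
- pointer_tip (a point): tip of the small fixed steel pointer clip on the -y side of the jig, over the white scale; axes as the jig's. The leg is at its mark when leg_index is level with this tip along the jig's x (they stay about 1 mm apart in y). It is set 45 to 95 mm ahead of the leg's back stop.
- lever (a joint): angle of the cam lever, hinged on top of the saddle about the vertical: 0 = fully open, its arm 0.75 rad counterclockwise (seen from above) from the jig's +y, so slanting back to the left; grows counterclockwise; 1.25 = fully closed at its stop, the arm 0.43 rad past the jig's -x. Closed counts from 1.1. Friction 0.1 N m (1.7 N at the knob): it stays where it is left. Starts at 0 to 0.15.
- knob (a point): centre of the upright round black knob on the end of the cam lever, 60 mm from the pivot: 18 mm diameter, 40 mm high (53 to 93 mm above the bench; this point at 75 mm). The lever arm below it is 13 mm wide, its top 53 mm above the bench. The knob turns freely on its own upright axis at the arm's end, so the fingers can keep their heading while the lever swings.
- pivot (a point): point on the lever's vertical hinge axis, over the centre of the saddle, 75 mm above the bench (level with the knob's centre); moves with the leg.
- jar_center (a point): centre of a loose screw jar, 53 mm diameter, 72 mm high, beside the jig; a bystander.
- bolt_center (a point): centre of a loose hex bolt standing on its head, 19 mm wide, 46 mm high, beside the die; a bystander.
- measure_center (a point): centre of a loose tape measure, 36 x 74 x 62 mm, on the bench; a bystander.
- bracket: the same U bracket as a body; origin at the centre of its underside.
Things that resemble listed ones, but are neither listed nor needed, are in the scene too. Leave any pink look-alike of the bracket alone.

How it is judged:
On the way, in this order (a step that is already met when the one before it is completed fails the run):
1. the bracket is lifted clear of the die (height (world z) of bracket_center above 0.065 m), for 0.1 s.
2. the bracket sits flat in the jig's nest, in line with the leg, and is released (horizontal distance between bracket_center and nest below 0.005 m and z of bracket_center in the frame of nest below 0.027 m and angle between the x axis of bracket_center and the x axis of nest, either way round below 0.15 rad and angle between bracket_center's own z axis and vertical below 0.1 rad and contact force between the fingers and bracket below 0.1 N), for 0.2 s.
3. the leg is pushed to the pointer, the lever still open (horizontal distance between bracket_center and nest below 0.005 m and z of bracket_center in the frame of nest below 0.027 m and angle between the x axis of bracket_center and the x axis of nest, either way round below 0.15 rad and angle between bracket_center's own z axis and vertical below 0.1 rad and x of leg_index in the frame of pointer_tip between -0.005 and 0.005 m and value of joint lever below 0.3 rad), for 0.2 s.
4. the lever is closed with the leg at the pointer (horizontal distance between bracket_center and nest below 0.005 m and z of bracket_center in the frame of nest below 0.027 m and angle between the x axis of bracket_center and the x axis of nest, either way round below 0.15 rad and angle between bracket_center's own z axis and vertical below 0.1 rad and x of leg_index in the frame of pointer_tip between -0.005 and 0.005 m and value of joint lever above 1.1 rad), for 0.2 s.
At the end, for the whole second after the job is handed in: The bracket sits in the nest (centre within 5 mm, within 4.5 mm of its seated height, channel within 0.15 rad of the jig's x); the leg's index is within 5 mm of the pointer; the lever is past 1.1 rad; and the fingers are still holding the leg by its lever knob (contact over 2 N), at rest (all of step 4 and contact force between the fingers and leg above 2 N and linear speed of leg below 0.02 m/s); the arm keeps its last pose, push and grip.
It fails at once if the lever is swung past 0.5 rad while the leg is more than 12 mm from the pointer (value of joint lever above 0.5 rad and (x of leg_index in the frame of pointer_tip above 0.012 m or x of leg_index in the frame of pointer_tip below -0.012 m)).
It fails at once if the screw jar is shifted by more than 3 cm or tipped over (distance of jar_center from where it was at the start of the episode above 0.03 m or angle between jar_center's own z axis and vertical above 0.5 rad).
It fails at once if the standing bolt is shifted by more than 3 cm or tipped over (distance of bolt_center from where it was at the start of the episode above 0.03 m or angle between bolt_center's own z axis and vertical above 0.5 rad).
It fails at once if the tape measure is shifted by more than 3 cm or tipped over (distance of measure_center from where it was at the start of the episode above 0.03 m or angle between measure_center's own z axis and vertical above 0.5 rad).
It also fails if it takes over 51 s, if anything falls off the work surface, if the arm or the gripper's body presses on something with over 40 N, if the wrist force passes 120 N, or if a joint passes its speed limit or range.

ROBOT

A 6-joint arm with a two-finger parallel gripper is mounted at the origin on a cart in front of the work surface, level with it; the furniture and walls round the work are solid. World frame = base frame: x ahead of the robot, y to its left, z up, the work surface at z = 0. Lengths are in m, angles in rad, forces in N, time in s.
With the tool pointing down it reaches from about 0.3 to 0.825 m from the base axis. Payload 5.4 kg.
Tool frame: the origin (TCP) lies between the finger pads; the fingertips stand 25 mm ahead of it and the grasp point (between the pads) lies 6 mm ahead of it; z points along the fingers, y is the line along which they close (so a half turn about z gives the same grasp; the last joint's range is limited). The gripper opens to 92 mm and grips with 3 to 60 N. Pads are 20 mm wide; open, the fingers measure 128 mm over their backs; the gripper's body (75 mm by 189 mm) begins 69 mm behind the grasp point.
Start: joints at [1.06, 0.158, 1.597, -0, 1.386, -0.21], TCP at [0.17, 0.549, 0.24] pointing down, gripper open.
Joint ranges: [-2.91, 2.91], [-0.94, 2.29], [0.18, 2.7], [-1.29, 4.43], [0.17, 2.64], [-3, 3]. Speed limits (rad/s): [2.57, 2.57, 3.14, 3.14, 3.14, 3.14].

INTERFACE

Orientations are given as a 3x3 rotation matrix whose columns are the frame's x, y, z axes.
In Python, from station import sensors, vision, env, boxes_of, silhouettes gives the robot as it stands.
- The arm moves only by the tool apply_moves, never from a script. Its argument "rows" is a list that holds one entry, the list of rows, each a list of 6 numbers: the shift along the tool's x, y, z in cm, then the turn, a rotation vector about the tool's x, y, z in rad. A call has 1 to 12 rows; each row shifts and turns the commanded pose from where the row before left it, along the tool's axes as they then stand; what a row does not reach is not made up. A row lasts 1/8 s, in which the tool goes at most 62.5 mm and 10.7 degrees, less where a joint would pass 70% of its speed; a pose out of reach is approached as far as the arm can. A call is refused whole if a number of a shift passes 6.25 or a number of a turn 0.188, either way. A call with a gripper value outside its range is refused whole. "jaw" is the opening, from -1 (shut) to 1 (fully open), set as the call begins (left out, the last holds). The fingers move at their own pace and stop on an object; the grip force is fixed at half the most. Time passes only in rows, so rows that do not move let the fingers close. It gives the time, the measured TCP pose, the force, the opening and the grip force at its end, in the units of the state.
- sensors.state(): the state, without advancing time (a new reading comes with each control period).
- vision.capture(name): name is "side" or "top"; returns a dict with "frame" (400x640x3 uint8, blue, green, red), "fx", "fy", "cx", "cy" (pixels), "position" and "orientation" of the camera in the world. Camera axes: x right, y up, looking along -z (the intrinsics and any distortion apply to the point x, -y, -z); pixel columns grow to the right and rows downward; lengths in m; the calibration is good to about 2 mm. A picture is of the moment at which its call begins. There is no depth.
- env.hand_in(): hands the job in; it is judged then, once.
Trained networks look in the newest picture that a camera, given by its name, has taken for a name from the list of things; names that differ only in an ending like _2 or _b are one class to them, and where a whole thing is asked for, a point or a joint stands for the part that bears it (a point fixed in the world has none). Each returns a list of dicts, best first, with "p" (0 to 1); they miss things now and then, are a little off and sometimes report something else, mostly with a low value. They report only what shows in the picture. A call takes as long as a camera call. They do not tell look-alikes from the thing itself.
- boxes_of(camera, thing): "position" ([column, row] as shares, 0 to 1, of the picture: columns of its width, rows of its height, amid what is visible of it).
- silhouettes(camera, thing): "region" (400x640 bool, what is visible of it) and "position" ([column, row] as shares, 0 to 1, of the picture: columns of its width, rows of its height, amid what is visible of it).
The state is a dict: "time_s": time; "joint_positions": joint angles; "joint_vel": joint speeds; "tau": joint torques, N m; "position": TCP position; "ee_rot": TCP orientation; "ft_force": force on the tool from outside, world axes, zero at the start; "wrist_torque": the same for the moment, N m; "gripper_width": finger opening in m; "gripper_force": force on a finger pad.
Only numpy, scipy, OpenCV 4.12 (cv2) and the standard library are available. Lean on these libraries where they do the work, as an engineer would, in place of code of your own. Each camera call takes 0.05 s, during which the arm holds its last target. There are 200 camera calls.

## Working session

There is one attempt and no reset: what is moved stays moved. The work goes in short steps, Python scripts to look and compute and a tool call to move; the robot and the scene stay as the last step left them, time stands still between calls to the robot, and variables do not carry over. Pictures are saved under pics/ and viewed, at most 10 in all, crops included, and the job is handed in when it is done.

Besides the shell and the picture viewer there is one more tool, called after ">>>" as name(argument=value, ...) on one line, values as JSON. apply_moves: Moves the arm, as the interface text tells. Its arguments: {"type":"object","properties":{"rows":{"type":"array"},"jaw":{"type":"number"}},"required":["rows"]}

```bash
ls; mkdir -p pics; cat > h.py <<'E'
import numpy as np, cv2
from station import sensors, vision, env, boxes_of, silhouettes
def cap(n):
    return vision.capture(n)
def ray(c,u,v):
    d=np.array([(u-c['cx'])/c['fx'],-(v-c['cy'])/c['fy'],-1.0])
    R=np.array(c['orientation']).reshape(3,3)
    return np.array(c['position']),R@d
def at_z(c,u,v,z):
    p,d=ray(c,u,v); return p+d*(z-p[2])/d[2]
def proj(c,P):
    R=np.array(c['orientation']).reshape(3,3); q=R.T@(np.array(P)-c['position'])
    return c['cx']+c['fx']*q[0]/-q[2], c['cy']-c['fy']*q[1]/-q[2]
E
python3 - <<'E'
from h import *
for n in ('top','side'):
    c=cap(n); cv2.imwrite(f'pics/{n}0.png',c['frame'])
    print(n,{k:np.round(v,4).tolist() for k,v in c.items() if k!='frame'})
    for t in ('bracket','die','jig','leg','leg_index','pointer_tip','lever','knob','jar_center','bolt_center','measure_center','pivot','nest'):
        try: print(t,[(round(b['p'],2),round(b['position'][0]*640,1),round(b['position'][1]*400,1)) for b in boxes_of(n,t)][:4])
        except Exception as e: print(t,e)
E
```

```text
pics
top {'fx': 486.8261, 'fy': 486.8261, 'cx': 317.3767, 'cy': 200.8165, 'position': [0.3238, 0.1788, 1.1964], 'orientation': [[0.0284, 0.9924, -0.1198], [-0.9996, 0.0289, 0.0024], [0.0059, 0.1197, 0.9928]]}
bracket [(0.93, 416.3, 159.5), (0.61, 234.4, 195.0)]
die [(0.59, 243.6, 198.6), (0.2, 231.6, 195.7)]
jig [(0.69, 326.4, 168.0)]
leg [(0.82, 326.5, 206.1), (0.36, 379.5, 136.9)]
leg_index [(0.65, 324.8, 203.5)]
pointer_tip [(0.72, 316.2, 218.3)]
lever [(0.75, 318.0, 216.9), (0.59, 233.9, 194.3)]
knob [(0.4, 307.1, 227.2)]
jar_center [(0.92, 378.0, 136.2)]
bolt_center [(0.57, 219.8, 223.4)]
measure_center [(0.88, 267.6, 262.6), (0.51, 243.3, 197.5)]
pivot [(0.5, 319.7, 218.5)]
nest [(0.96, 326.1, 167.5)]
side {'fx': 460.7005, 'fy': 460.7005, 'cx': 319.455, 'cy': 194.1772, 'position': [0.3521, 1.2041, 0.5209], 'orientation': [[-0.9917, 0.0668, -0.11], [-0.1278, -0.4091, 0.9035], [0.0153, 0.91, 0.4142]]}
bracket [(0.89, 296.2, 169.8), (0.73, 272.1, 172.8), (0.65, 311.4, 234.8), (0.37, 302.6, 201.4)]
die [(0.7, 311.3, 251.1)]
jig [(0.59, 300.9, 202.6)]
leg [(0.83, 330.5, 195.3)]
leg_index [(0.43, 273.5, 174.8)]
pointer_tip []
lever [(0.72, 347.7, 194.8)]
knob [(0.66, 354.1, 188.6), (0.63, 298.9, 202.1)]
jar_center [(0.73, 271.9, 174.0)]
bolt_center [(0.41, 336.0, 258.7)]
measure_center [(0.78, 389.3, 231.4)]
pivot [(0.55, 351.6, 190.6)]
nest [(0.96, 299.9, 203.4)]
```

```bash
python3 - <<'E'
import cv2
a=cv2.imread('pics/top0.png')[100:290,190:450]; cv2.imwrite('pics/topc.png',cv2.resize(a,None,fx=3,fy=3,interpolation=cv2.INTER_CUBIC))
a=cv2.imread('pics/side0.png')[120:300,200:440]; cv2.imwrite('pics/sidec.png',cv2.resize(a,None,fx=3.3,fy=3.3,interpolation=cv2.INTER_CUBIC))
E
```

```text
(no output)
```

View pics/topc.png

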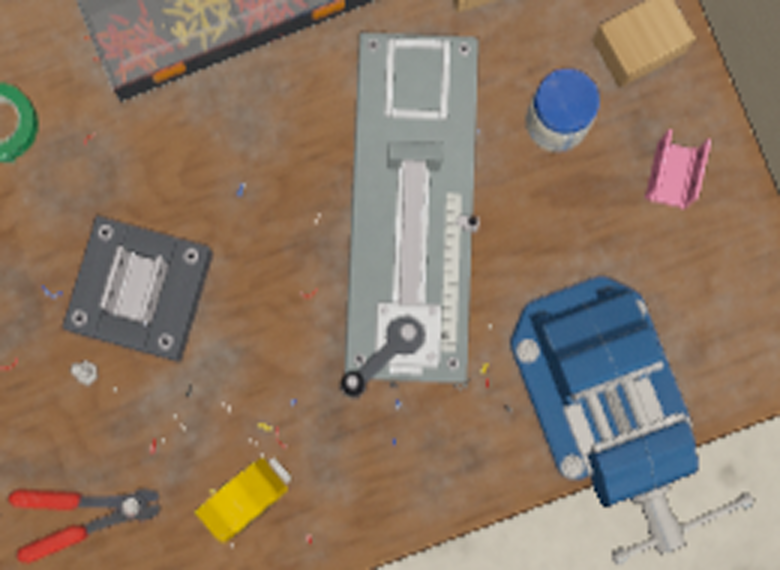

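View pics/sidec.png

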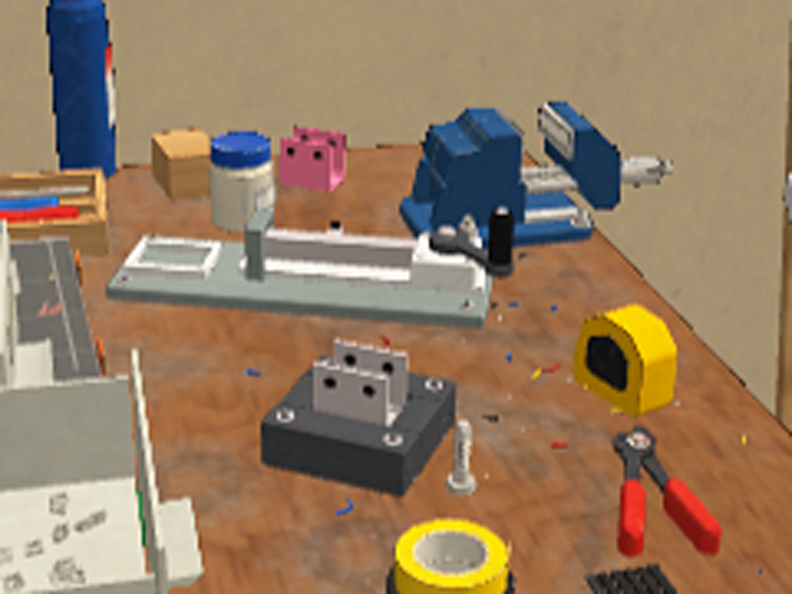

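The top crop shows the loose steel bracket in the die at full-image pixel (235,195). The pink look-alike is at (416,159) and the vise jaws, also similar, at about (397,235). I choose the bright one in the dark die, which the crop confirms. The jig nest is at (329,126), the knob at (307,227) and the pointer at about (346,174).

```bash
cat > fit.py <<'E'
from h import *
from scipy.optimize import least_squares
ct=cap('top'); cs=cap('side')
T=lambda a:[(190+u/3,100+v/3) for u,v in a]
S=lambda a:[(200+u/3.3,120+v/3.3) for u,v in a]
def fit(obs,x0):
    def f(x):
        r=[]
        for c,P,uv in obs:
            p=[x[0]+P[0]*np.cos(x[2])-P[1]*np.sin(x[2]),x[1]+P[0]*np.sin(x[2])+P[1]*np.cos(x[2]),P[2]]
            r+=list(np.subtract(proj(c,p),uv))
        return r
    s=least_squares(f,x0,loss='soft_l1'); return s.x,np.round(f(s.x),1)
# die, corners (x up,y left at yaw 0)
dc=[(.048,.048,.032),(.048,-.048,.032),(-.048,-.048,.032),(-.048,.048,.032)]
d,r=fit([(ct,P,u) for P,u in zip(dc,T([(97,214),(213,243),(183,361),(63,328)]))],[.3,.35,-.2]); print('die',d,r)
ds=fit([(cs,P,u) for P,u in zip([dc[0],dc[2],dc[3]],S([(262,420),(456,380),(404,442)]))],d);print('die side',ds)
# bracket top of flanges, z=17+45=62
jc=[(.145,.05,.012),(.145,-.05,.012),(-.145,-.05,.012),(-.145,.05,.012)]
j,r=fit([(ct,P,u) for P,u in zip(jc,T([(360,33),(478,38),(465,382),(345,378)]))],[.3,.1,0]); print('jig',j,r)
js=fit([(cs,P,u) for P,u in zip([jc[0],jc[3]],S([(108,287),(487,318)]))],j);print('jig side',js)
Rj=np.array([[np.cos(j[2]),-np.sin(j[2])],[np.sin(j[2]),np.cos(j[2])]])
toj=lambda p:Rj.T@(p[:2]-j[:2])
for n,uv,z in [('knobtop',(352,382),.093),('pivot',(407,333),.060),('pointer',(463,221),.028),('ptr dot',(473,222),.03),('nest',(417,78.5),.020)]:
    p=at_z(ct,*T([uv])[0],z); print(n,p.round(4),'jig',toj(p).round(4))
print('nest',j[:2]+Rj@[.11,0])
for n,uv in [('bolt',(84,372)),('jar',(566,100))]: print(n,at_z(ct,*T([uv])[0],.04).round(3))
for m,c in (('top',ct),('side',cs)):
    for t in ('bracket','leg_index','pointer_tip','knob'):
        for s in silhouettes(m,t)[:3]:
            ys,xs=np.where(s['region']); print(m,t,round(s['p'],2),len(xs),xs.min(),xs.max(),ys.min(),ys.max(),xs.mean().round(1),ys.mean().round(1))
cv2.imwrite('pics/z.png',np.vstack([cv2.resize(ct['frame'][150:270,285:365],None,fx=5,fy=5,interpolation=cv2.INTER_CUBIC)]))
s=sensors.state(); print(s['position'],s['ee_rot'],s['time_s'],s['gripper_width'])
E
python3 fit.py
```

```text
die [ 0.47186622  0.37155786 -0.22419396] [ 0.2  0.1 -0.2  0.3 -0.8 -0.8  0.7  0.3]
die side (array([ 0.4729914 ,  0.37291317, -0.23434313]), array([-0.6, -0.5,  0.2, -1. ,  0.4,  2.4]))
jig [ 0.54808809  0.15349386 -0.01353595] [-0.3 -0.4  0.2 -0.3  0.5  0.5 -0.5  0.1]
jig side (array([ 0.54631506,  0.15805892, -0.0262414 ]), array([-0.4, -0.3,  0.4,  0.1]))
knobtop [0.3958 0.1971 0.093 ] jig [-0.1529  0.0416]
pivot [0.4375 0.1559 0.06  ] jig [-0.1106  0.0009]
pointer [0.5333 0.1122 0.028 ] jig [-0.0142 -0.0415]
ptr dot [0.5323 0.1042 0.03  ] jig [-0.0151 -0.0495]
nest [0.6531 0.1524 0.02  ] jig [0.105  0.0003]
nest [0.65807801 0.15200495]
bolt [0.401 0.41  0.04 ]
jar [0.633 0.031 0.04 ]
top bracket 0.91 363 224 245 183 206 234.6 194.4
top bracket 0.55 374 405 427 144 168 415.5 156.9
top leg_index 0.65 961 304 337 153 233 324.2 200.5
top leg_index 0.53 4744 304 349 110 232 326.7 169.2
top knob 0.43 57 304 311 223 231 307.4 227.0
side bracket 0.62 3022 232 356 183 219 298.3 202.6
side bracket 0.59 571 295 323 224 248 309.3 236.0
side bracket 0.52 320 285 304 159 177 294.5 167.8
side leg_index 0.62 945 280 355 183 207 323.4 196.4
side pointer_tip 0.52 2891 232 355 183 219 297.7 202.8
side knob 0.41 111 348 355 184 200 351.4 192.1
side knob 0.28 903 280 355 184 207 322.9 196.3
[0.1703802  0.54915942 0.23960486] [[-9.55101856e-01  2.96277647e-01 -8.64356452e-06]
 [ 2.96277647e-01  9.55101856e-01 -1.56346859e-05]
 [ 3.62327655e-06 -1.74936125e-05 -1.00000000e+00]] 1.9 0.09206142891305047
```

View pics/z.png

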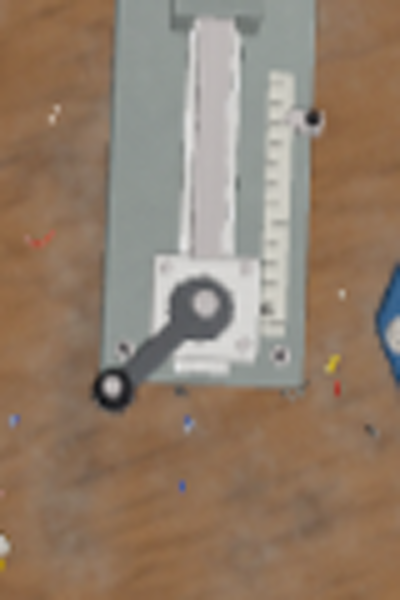

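The zoom shows the pointer tip at about full pixel (343.6,173.8), the index tab at (338.2,211.8) and the knob at (307,227). Moving above the die now.

>>> apply_moves(rows=[[[0,0,0,0,0,-0.076],[-4.17,-1.316,0,0,0,0],[-4.17,-1.316,0,0,0,0],[-4.17,-1.316,0,0,0,0],[-4.17,-1.316,0,0,0,0],[-4.17,-1.316,0,0,0,0],[-4.17,-1.316,0,0,0,0],[-4.17,-1.316,0,0,0,0],[-4.17,-1.316,0,0,0,0],[0,0,5,0,0,0],[0,0,5,0,0,0],[0,0,0,0,0,0]]], jaw=0.6)

```text
time_s: 3.4
position: [0.4691, 0.3705, 0.1352]
ee_rot: [[-0.975, 0.223, -0.009], [0.223, 0.975, -0.004], [0.007, -0.006, -1.0]]
ft_force: [-0.1, -0.1, 0.3]
gripper_width: 0.0735
gripper_force: 0.0
```

```bash
python3 - <<'E'
from h import *
c=cap('top')
for z in (.05,.062): print(at_z(c,234.6,194.4,z))
c=cap('side'); cv2.imwrite('pics/s1.png',cv2.resize(c['frame'][130:290,230:410],None,fx=4,fy=3.7,interpolation=cv2.INTER_CUBIC))
s=sensors.state(); print(s['position'],s['ee_rot'],s['time_s'],s['gripper_width'],s['ft_force'])
E
```

```text
[0.47178586 0.37279506 0.05      ]
[0.4702367  0.37076435 0.062     ]
[0.47263117 0.37254354 0.14097494] [[-9.74875039e-01  2.22749851e-01  1.07788889e-03]
 [ 2.22750530e-01  9.74875321e-01  5.56470707e-04]
 [-9.26853514e-04  7.82589725e-04 -9.99999264e-01]] 3.5 0.07344245375876604 [0.29951766 0.65607963 0.52390556]
```

View pics/s1.png

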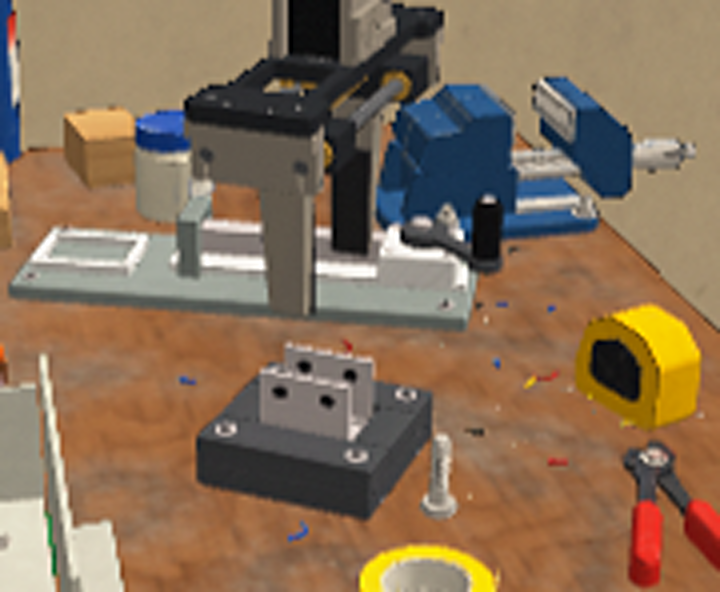

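The side crop shows the open fingers straddling the bracket, whose near flange is at crop (305,400), with nothing in the way. Descending and closing.

>>> apply_moves(rows=[[[0,0,3,0,0,0],[0,0,3,0,0,0],[0,0,1.8,0,0,0],[0,0,0,0,0,0],[0,0,0,0,0,0]]])

```text
time_s: 4.12
position: [0.4734, 0.3729, 0.0636]
ee_rot: [[-0.975, 0.223, 0.003], [0.223, 0.975, 0.001], [-0.002, 0.002, -1.0]]
ft_force: [-0.6, -1.0, 0.3]
gripper_width: 0.0734
gripper_force: 0.0
```

>>> apply_moves(rows=[[[0,0,0,0,0,0],[0,0,0,0,0,0],[0,0,0,0,0,0],[0,0,0,0,0,0],[0,0,0,0,0,0]]], jaw=-1)

```text
time_s: 4.75
position: [0.4729, 0.3731, 0.0622]
ee_rot: [[-0.975, 0.223, 0.002], [0.223, 0.975, 0.002], [-0.001, 0.003, -1.0]]
ft_force: [1.5, 3.7, -0.2]
gripper_width: 0.0357
gripper_force: 29.9
```

>>> apply_moves(rows=[[[0,0,-3,0,0,0],[0,0,-4,0,0,0],[0,0,-3,0,0,-0.105],[0,0,0,0,0,-0.105],[-2.33,-2.73,0,0,0,0],[-2.33,-2.73,0,0,0,0],[-2.33,-2.73,0,0,0,0],[-2.33,-2.73,0,0,0,0],[-2.33,-2.73,0,0,0,0],[-2.33,-2.73,0,0,0,0],[-2.33,-2.73,0,0,0,0],[-2.33,-2.73,0,0,0,0]]])

```text
time_s: 6.25
position: [0.6551, 0.1497, 0.1606]
ee_rot: [[-1.0, 0.015, -0.003], [0.015, 1.0, -0.001], [0.003, -0.001, -1.0]]
ft_force: [-0.3, -0.8, -1.7]
gripper_width: 0.036
gripper_force: 29.9
```

>>> apply_moves(rows=[[[0,0,3,0,0,0],[0,0,2,0,0,0],[0,0,0,0,0,0],[0,0,0,0,0,0]]])

```text
time_s: 6.75
position: [0.6554, 0.1515, 0.1123]
ee_rot: [[-1.0, 0.014, 0.001], [0.014, 1.0, -0.0], [-0.001, -0.0, -1.0]]
ft_force: [0.4, -0.1, 0.0]
gripper_width: 0.0359
gripper_force: 29.9
```

```bash
python3 - <<'E'
from h import *
c=cap('side'); cv2.imwrite('pics/s2.png',cv2.resize(c['frame'][130:230,220:340],None,fx=6.5,fy=6,interpolation=cv2.INTER_CUBIC))
s=sensors.state(); print(s['position'],s['ee_rot'],s['time_s'],s['gripper_width'],s['ft_force'])
# nest wall corners predicted for two x hypotheses
for n in ((.658,.152),(.653,.1524)):
    for yaw in (-.0145,):
        for P in ((.031,.024,.02),(.031,-.024,.02),(-.031,-.024,.02),(-.031,.024,.02)):
            p=[n[0]+P[0]*np.cos(yaw)-P[1]*np.sin(yaw),n[1]+P[0]*np.sin(yaw)+P[1]*np.cos(yaw),.02]
            u,v=proj(c,p); print(n,round((u-220)*6.5),round((v-130)*6))
E
```

```text
[0.65581621 0.15146317 0.11290344] [[-9.99899556e-01  1.40512093e-02  1.85488997e-03]
 [ 1.40511172e-02  9.99901276e-01 -6.26712074e-05]
 [-1.85558745e-03 -3.66016360e-05 -9.99998278e-01]] 6.8 0.03600391603217176 [ 0.17749995  0.1979239  -0.69368077]
(0.658, 0.152) 109 415
(0.658, 0.152) 145 369
(0.658, 0.152) 294 379
(0.658, 0.152) 263 425
(0.653, 0.1524) 121 416
(0.653, 0.1524) 157 370
(0.653, 0.1524) 305 380
(0.653, 0.1524) 275 427
```

View pics/s2.png

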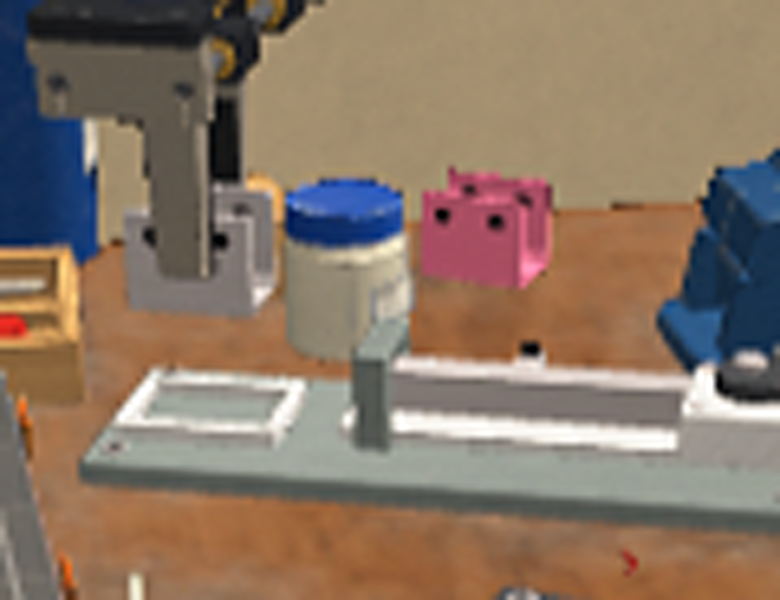

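```bash
python3 - <<'E'
from h import *
ct=cap('top');c=cap('side')
im=cv2.imread('pics/top0.png'); g=im.min(axis=2).astype(int)
sub=g[108:143,314:345]
np.set_printoptions(linewidth=220)
print('row profile center cols',g[108:145,325:333].mean(1).round().astype(int))
print('col profile center rows',g[120:132,314:345].mean(0).round().astype(int))
p=im=c['frame']; g=p.min(axis=2).astype(int)
print('side bracket rows 170-184 at cols 236-266');
for r in (172,176,179): print(r,g[r,236:266])
for col in (241,243,256): print(col,g[160:188,col])
s=sensors.state()['position']
for dx in (-.003,0,.003):
    for P in ((.025,.018,0),(-.025,.018,0),(-.025,-.018,0)):
        q=[s[0]+dx+P[0]+.0144*P[1],s[1]+P[1]-.0144*P[0],s[2]-.0455]; print(dx,np.round(proj(c,q),2))
E
```

```text
row profile center cols [ 95  97  97 101 132 194 212 182 150 144 144 144 145 145 145 146 146 146 146 147 147 147 147 146 146 147 148 148 158 196 205 173 148 147 147 147 147]
col profile center rows [144 144 145 144 149 208 206 145 144 145 145 145 146 146 146 147 146 146 146 146 146 146 147 166 205 189 145 146 146 145 145]
side bracket rows 170-184 at cols 236-266
172 [ 72  76  75 119 113 113 115 104  75  75  76  75  73  74  74 118  40 121 116 114 113 106 144 109 111 120  67  75 104 114]
176 [ 77  78  76 104 113 113 114 113 116 103 103 104  94  94  93 104 115 112 112 111 111 111 164 181 151 147 129  63 102 106]
179 [ 80  76  75 103 116 115 114 113 115 114 115 114 114 115 115 113 114 114 113 112 113 112 166 209 170  75  65  76 101 107]
241 [111 111 112 112 112 114 115 116 106  94 118 118 113 114 113 114 113 113 115 115 111  95  83  86  84  89  76  71]
243 [ 78  75  74  72  75  73  77  76  53  38  55  90 104 116 116 115 113 114 113 113 109  97  83  78  81  86  81  74]
256 [100 154 106  98  47  81 127 113 112 112 112 115 113 113 114 114 111 109 111 113 112 112 102  79  77  77  75  70]
-0.003 [240.69 181.18]
-0.003 [260.05 182.56]
-0.003 [263.67 177.17]
0 [239.53 181.1 ]
0 [258.88 182.49]
0 [262.53 177.1 ]
0.003 [238.37 181.03]
0.003 [257.71 182.41]
0.003 [261.39 177.02]
```

```bash
python3 - <<'E'
from h import *
from scipy.optimize import least_squares
c=cap('side'); ct=cap('top'); np.set_printoptions(linewidth=220)
g=c['frame'].min(axis=2).astype(int)
for r in (195,197,199): print(r,g[r,232:276])
for col in (248,252,256): print(col,g[186:208,col])
print('top nest',at_z(ct,328.81,125.8,.016), at_z(ct,328.81+.5,125.8+.5,.016))
def q(n,P,yaw=-.0145): return proj(c,[n[0]+P[0]-yaw*-1*0-P[1]*np.sin(yaw),n[1]+P[1]+P[0]*np.sin(yaw),P[2]])
for n in ((.655,.1525),):
    for nm,P in dict(nearin=(0,.020,.02),nearout=(0,.024,.02),nearbot=(0,.024,.012),farin=(0,-.02,.012),farintop=(0,-.02,.02),farout=(0,-.024,.02)).items():
        print(nm,[np.round(q(n,(x,)+P[1:]),2).tolist() for x in (-.005,.005,)])
    for nm,x,z in (('Lout',.031,.02),('Lin',.027,.02),('Rin',-.027,.02),('Rinbot',-.027,.012),('Rout',-.031,.02),('Routbot',-.031,.012)):
        print(nm,[np.round(q(n,(x,y,z)),2).tolist() for y in (-.01,.01)])
E
```

```text
195 [ 57  87  81  80  80  75  73  69 144 255 249 200 163 143 146 148 142 139 141 141 139 140 136 139 140 140 139 137 138 137 126 123 216 247 196 169 160 162 160 160 161 162  94  80]
197 [ 76  78  76  72  71  65  69 214 249 238 202 143 155 156 155 158 158 158 158 158 160 158 160 161 160 159 162 162 160 146 155 236 246 220 176 157 159 158 160 160 160 148 124  77]
199 [ 80  78  79  78  78 115 247 239 228 239 172 189 191 192 189 175 176 171 165 166 165 158 158 157 158 153 155 157 156 155 249 243 215 179 157 160 159 160 160 158 173 248 169  76]
248 [ 78  74  71  71  67 116 206 212 129 142 146 158 158 176 198 159 138 147 159 155 155 148]
252 [ 80  73  72  70  65  88 183 220 132 139 149 160 159 165 204 216 128 139 148 160 156 156]
256 [ 75  71  67  69  73  81 152 199 149 140 148 160 159 158 193 223 138 139 151 158 157 159]
top nest [0.65509162 0.15278876 0.016     ] [0.65385234 0.15151212 0.016     ]
nearin [[252.01, 199.64], [248.19, 199.35]]
nearout [[251.58, 200.3], [247.75, 200.0]]
nearbot [[251.72, 203.14], [247.91, 202.85]]
farin [[256.32, 196.02], [252.62, 195.74]]
farintop [[256.19, 193.25], [252.49, 192.97]]
farout [[256.6, 192.63], [252.9, 192.36]]
Lout [[241.77, 193.81], [239.48, 196.97]]
Lin [[243.25, 193.92], [240.99, 197.09]]
Rin [[263.41, 195.43], [261.44, 198.64]]
Rinbot [[263.52, 198.22], [261.55, 201.46]]
Rout [[264.91, 195.54], [262.96, 198.75]]
Routbot [[265.01, 198.33], [263.07, 201.58]]
```

>>> apply_moves(rows=[[[0.2,0.12,1.5,0,0,0],[0,0,1.5,0,0,0],[0,0,1.1,0,0,0],[0,0,0,0,0,0],[0,0,0,0,0,0]]])

```text
time_s: 7.62
position: [0.6536, 0.1522, 0.0709]
ee_rot: [[-1.0, 0.015, 0.001], [0.015, 1.0, 0.0], [-0.001, 0.0, -1.0]]
ft_force: [0.2, -0.4, -1.2]
gripper_width: 0.0358
gripper_force: 29.9
```

```bash
python3 - <<'E'
from h import *
c=cap('side'); np.set_printoptions(linewidth=220)
cv2.imwrite('pics/s3.png',cv2.resize(c['frame'][160:220,225:285],None,fx=10,fy=10,interpolation=cv2.INTER_CUBIC))
s=sensors.state()['position'];print(s)
g=c['frame'].min(axis=2).astype(int)
for r in (188,190,192,194,196,198): print(r,g[r,232:276])
for dx in (0,.003):
    for P in ((.025,.018,0),(-.025,.018,0),(-.025,-.018,0)):
        q=[s[0]+dx+P[0]+.0144*P[1],s[1]+P[1]-.0144*P[0],s[2]-.0455]; print(dx,np.round(proj(c,q),2))
E
```

```text
[0.65382721 0.15226345 0.07123029]
188 [ 80  85  83  83  81  77  75  71  58 121 116 115 114  89  74  75  75  75  74  75  87  87  70 120 116 115 113 123 126 112 105 123  67  75  94 103 109 114 115 115 118 114  94 153]
190 [ 75  94  90  88  88  85  84  80  73 121 115 113 116 104  67  71  71  72  72  73  75  86  72 118 116 115 115 116 139 140 134 152  67  69  68  72  69  55  75  70  80  82  73  77]
192 [ 67  94  91  89  86  83  79  78  77 116 113 111 113 114 114 115 116 103 103 104 102 103 113 111 113 112 111 110 180 159 158 127  87  91  93  83  83  83  72  75  75  78  73  81]
194 [ 60  90  83  80  84  84  83  79  70 148 112 114 114 114 114 114 115 115 114 114 113 113 114 113 113 111 111 109 211 205 162 228 236 255 239 149 163 163 163 165 166 165  96  83]
196 [ 60  84  79  76  70  68  63 105 242 203 129 123 121 125 119 117 113 115 113 115 112 114 109 111 111 112 110 107 159 141 135 165 253 247 178 161 159 159 159 161 162 164  91  78]
198 [ 82  81  81  77  75  75 172 255 244 213 179 153 152 153 155 158 161 160 159 161 162 161 145 146 148 154 139 142 147 147 213 245 240 198 161 158 161 160 161 160 159 172 175  76]
0 [241.17 196.4 ]
0 [260.26 197.84]
0 [263.82 192.11]
0.003 [240.03 196.32]
0.003 [259.1  197.76]
0.003 [262.69 192.03]
```

View pics/s3.png

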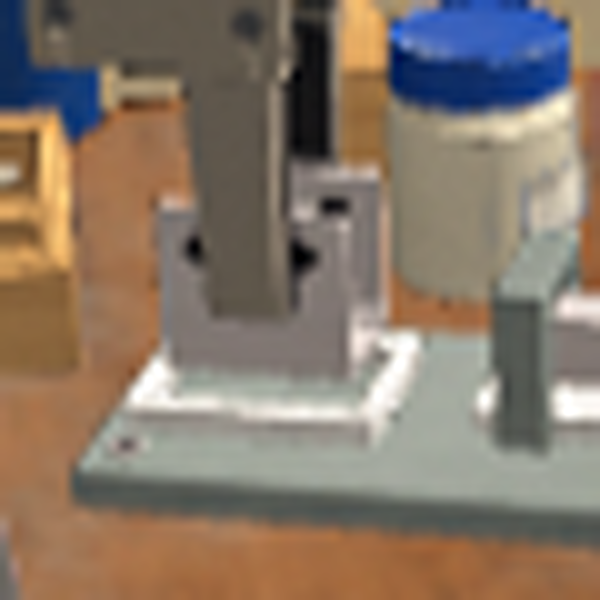

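The crop shows the bracket over the nest with its lower edge at crop y≈375 and both ends inside the walls. Lowering gently.

>>> apply_moves(rows=[[[0.06,0,0.4,0,0,0],[0,0,0.3,0,0,0],[0,0,0.2,0,0,0],[0,0,0.1,0,0,0],[0,0,0,0,0,0],[0,0,0,0,0,0]]])

```text
time_s: 8.43
position: [0.6528, 0.1523, 0.0607]
ee_rot: [[-1.0, 0.015, 0.0], [0.015, 1.0, 0.0], [-0.0, 0.0, -1.0]]
ft_force: [0.1, 0.0, -2.1]
gripper_width: 0.036
gripper_force: 29.9
```

>>> apply_moves(rows=[[[0,0,0.2,0,0,0],[0,0,0.15,0,0,0],[0,0,0,0,0,0],[0,0,0,0,0,0]]])

```text
time_s: 8.93
position: [0.6528, 0.1524, 0.0572]
ee_rot: [[-1.0, 0.015, 0.0], [0.015, 1.0, 0.0], [-0.0, 0.0, -1.0]]
ft_force: [0.6, 1.2, -0.5]
gripper_width: 0.0361
gripper_force: 29.9
```

>>> apply_moves(rows=[[[0,0,0,0,0,0],[0,0,0,0,0,0],[0,0,0,0,0,0],[0,0,-2,0,0,0],[0,0,-4,0,0,0],[0,0,-5,0,0,0],[0,0,0,0,0,0]]], jaw=0.4)

```text
time_s: 9.8
position: [0.6564, 0.1526, 0.175]
ee_rot: [[-1.0, 0.015, 0.012], [0.015, 1.0, 0.001], [-0.012, 0.001, -1.0]]
ft_force: [0.3, 0.1, 0.5]
gripper_width: 0.0644
gripper_force: 0.0
```

```bash
python3 - <<'E'
from h import *
c=cap('side'); ct=cap('top')
a=cv2.resize(c['frame'][150:220,225:365],None,fx=5,fy=5,interpolation=cv2.INTER_CUBIC)
b=cv2.resize(ct['frame'][160:240,290:430],None,fx=3,fy=3,interpolation=cv2.INTER_CUBIC)
cv2.imwrite('pics/s4.png',a)
s=sensors.state();print(s['position'],s['gripper_width'])
b=silhouettes('side','bracket')
for x in b[:4]:
    ys,xs=np.where(x['region']); print(round(x['p'],2),xs.min(),xs.max(),ys.min(),ys.max())
for P in ((.025,.018),(-.025,.018),(-.025,-.018)): print(np.round(proj(c,[.655+P[0],.1525+P[1],.057]),1))
# index & pointer
rt=lambda u,v,z:at_z(ct,u,v,z)
print('tab',rt(338.2-.4,211.8-.4,.028),'ptr',rt(343.6-.4,173.8-.4,.028),'knob',rt(307.1,227.0,.093))
E
```

```text
[0.65327741 0.15231683 0.16889434] 0.06432861310105299
0.82 285 304 159 177
0.76 241 263 181 200
0.22 232 355 183 219
0.18 332 355 183 203
[240.1 185.2]
[259.4 186.5]
[262.9 181. ]
tab [0.44055935 0.12595697 0.028     ] ptr [0.53386646 0.11498324 0.028     ] knob [0.3965099  0.19768354 0.093     ]
```

View pics/s4.png

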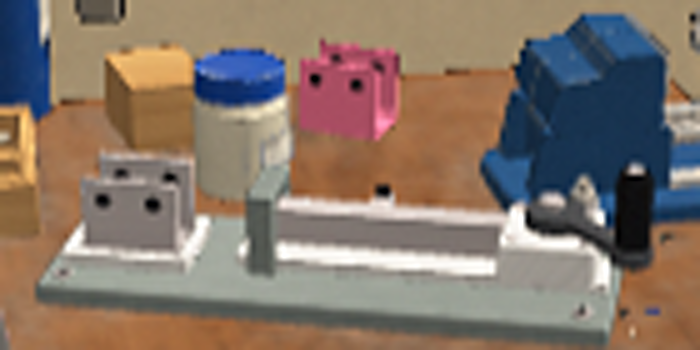

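The picture shows the bracket seated flat in the nest, from crop (85,150) to (195,250), with the lever open and the knob at crop (635,205). Next is the knob.

```bash
python3 - <<'E'
from h import *
ct=cap('top'); s=sensors.state(); print(np.round(s['joint_positions'],3),s['position'],s['time_s'])
print('measure',at_z(ct,267,262,.062)); print('jig-yaw px knob', at_z(ct,307.1,227.0,.09))
E
```

```text
[ 0.049  0.457  1.376  0.     1.31  -1.507] [0.65187535 0.15223128 0.16607066] 10.0
measure [0.31498784 0.28832446 0.062     ]
jig-yaw px knob [0.39670762 0.19773491 0.09      ]
```

>>> apply_moves(rows=[[[0,0,0,0,0,0.1745],[0,0,0,0,0,0.1745],[0,0,0,0,0,0.1745],[0,0,0,0,0,0.1745],[0,0,0,0,0,0.1745],[0,0,0,0,0,0.1745],[0,0,0,0,0,0.1745],[0,0,0,0,0,0.1745],[0,0,0,0,0,0.1745],[0,0,0,0,0,0]]], jaw=0.2)

```text
time_s: 11.25
position: [0.6518, 0.1522, 0.1655]
ee_rot: [[0.013, 1.0, -0.003], [1.0, -0.013, -0.0], [-0.0, -0.003, -1.0]]
ft_force: [0.1, -0.1, 1.1]
gripper_width: 0.055
gripper_force: 0.0
```

>>> apply_moves(rows=[[[0.7,-4.27,0,0,0,0],[0.7,-4.27,0,0,0,0],[0.7,-4.27,0,0,0,0],[0.7,-4.27,0,0,0,0],[0.7,-4.27,0,0,0,0],[0.7,-4.27,0,0,0,0],[0,0,0,0,0,0],[0,0,0,0,0,0]]])

```text
time_s: 12.25
position: [0.3977, 0.1979, 0.1672]
ee_rot: [[0.013, 1.0, 0.001], [1.0, -0.013, -0.0], [-0.0, 0.001, -1.0]]
ft_force: [0.4, -0.6, -0.0]
gripper_width: 0.055
gripper_force: 0.0
```

>>> apply_moves(rows=[[[0,0,4,0,0,0],[0,0,3,0,0,0],[0,0,1.3,0,0,0],[0,0,0,0,0,0],[0,0,0,0,0,0]]])

```text
time_s: 12.88
position: [0.3985, 0.1981, 0.0853]
ee_rot: [[0.014, 1.0, 0.002], [1.0, -0.014, 0.0], [0.0, 0.002, -1.0]]
ft_force: [-0.4, 0.5, -0.1]
gripper_width: 0.0552
gripper_force: 0.0
```

>>> apply_moves(rows=[[[0,0,0,0,0,0],[0,0,0,0,0,0],[0,0,0,0,0,0],[0,0,0,0,0,0],[0,0,0,0,0,0],[0,0,0,0,0,0]]], jaw=-1)

```text
time_s: 13.62
position: [0.3973, 0.198, 0.0842]
ee_rot: [[0.014, 1.0, 0.0], [1.0, -0.014, -0.0], [-0.0, 0.0, -1.0]]
ft_force: [0.7, -0.7, 0.3]
gripper_width: 0.017
gripper_force: 30.0
```

```bash
python3 - <<'E'
from h import *
c=cap('side'); ct=cap('top')
cv2.imwrite('pics/s5.png',cv2.resize(ct['frame'][150:250,270:370],None,fx=6,fy=6,interpolation=cv2.INTER_CUBIC))
E
```

View pics/s5.png

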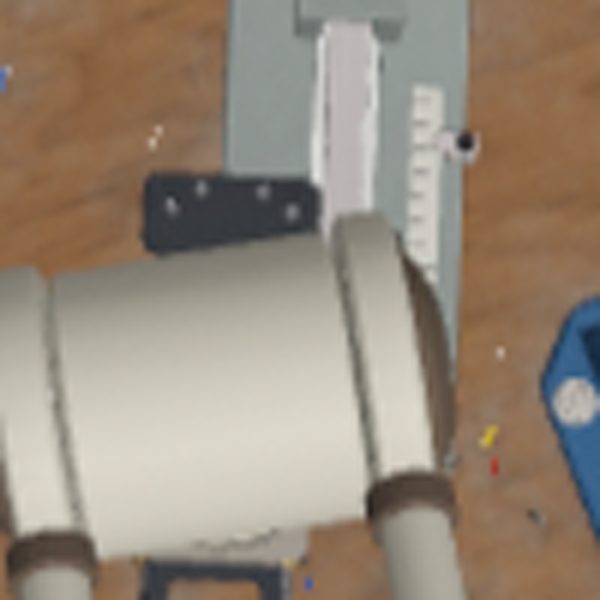

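The top crop shows the wrist hiding the saddle. The pointer clip is at crop (441,140), which is full pixel (343,173), so the travel is about 93.5 mm. Pushing along the tool's y axis, which is jig +x.

>>> apply_moves(rows=[[[0,1.17,0,0,0,0],[0,1.17,0,0,0,0],[0,1.17,0,0,0,0],[0,1.17,0,0,0,0],[0,1.17,0,0,0,0],[0,1.17,0,0,0,0],[0,1.17,0,0,0,0],[0,1.17,0,0,0,0],[0,0,0,0,0,0],[0,0,0,0,0,0]]])

```text
time_s: 14.98
position: [0.4907, 0.1967, 0.0841]
ee_rot: [[0.014, 1.0, 0.0], [1.0, -0.014, -0.0], [-0.0, 0.0, -1.0]]
ft_force: [-3.3, 2.7, 4.4]
gripper_width: 0.0173
gripper_force: 30.0
```

```bash
python3 - <<'E'
from h import *
c=cap('side'); ct=cap('top'); s=sensors.state(); print(s['position'],s['ft_force'],s['gripper_width'],s['time_s'])
a=cv2.resize(c['frame'][160:220,230:350],None,fx=6,fy=5,interpolation=cv2.INTER_CUBIC)
b=cv2.resize(ct['frame'][130:200,290:410],None,fx=6,fy=4,interpolation=cv2.INTER_CUBIC)
cv2.imwrite('pics/s6.png',np.vstack([a,b]))
# predicted saddle near-face corners (top z=.042) for leg x .5335 and pointer
for lx in (.5285,.5335,.5385):
    for px in (.025,-.025): print(lx,np.round(proj(c,[lx+px+.0144*.026,.1543+.026,.042]),2))
print('ptr side',proj(c,[.534,.114,.028]), 'top',proj(ct,[.534,.114,.028]))
E
```

```text
[0.49047839 0.19666846 0.08415271] [-2.28766534  3.24579087  3.97810955] 0.01735094287148588 15.075
0.5285 [288.63 195.57]
0.5285 [308.52 196.93]
0.5335 [286.65 195.44]
0.5335 [306.52 196.79]
0.5385 [284.67 195.3 ]
0.5385 [304.52 196.66]
ptr side (np.float64(300.9030699730671), np.float64(190.5244689192336)) top (np.float64(343.6048038860433), np.float64(173.35766668606175))
```

View pics/s6.png

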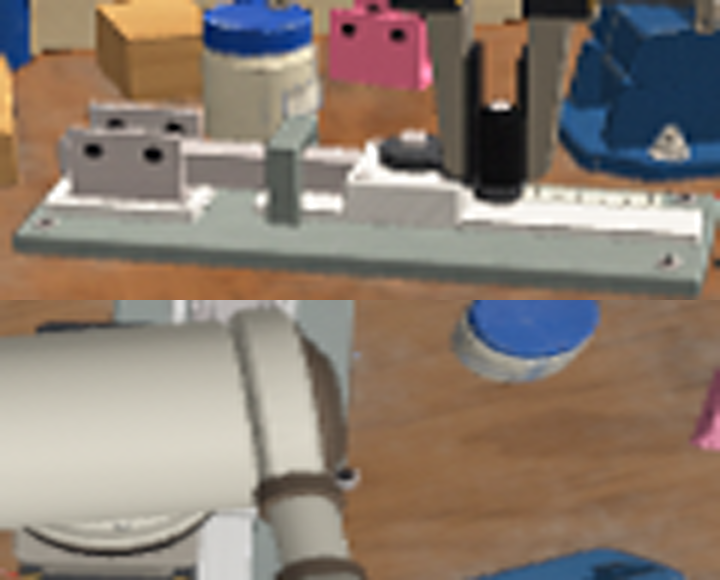

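The upper half shows the saddle's near top edge from crop (348,187) to (458,195), with the tongue over the bracket and the bracket undisturbed. The lower half shows only the pointer's dot, at (345,478).

```bash
python3 - <<'E'
from h import *
from scipy.optimize import least_squares
c=cap('side'); ct=cap('top')
im=cv2.imread('pics/side0.png').min(axis=2)[180:196,292:312].astype(float)
w=np.clip(60-im,0,None); ys,xs=np.mgrid[180:196,292:312]; us=(w*xs).sum()/w.sum(); vs=(w*ys).sum()/w.sum()
it=cv2.imread('pics/top0.png').min(axis=2)[166:182,340:354].astype(float)
w=np.clip(50-it,0,None); ys,xs=np.mgrid[166:182,340:354]; ut=(w*xs).sum()/w.sum(); vt=(w*ys).sum()/w.sum()
print(us,vs,ut,vt)
f=lambda p:np.r_[np.subtract(proj(c,p),(us,vs)),np.subtract(proj(ct,p),(ut,vt))]
s=least_squares(f,[.53,.1,.03]); print('dot',s.x,s.fun)
E
```

```text
300.005 187.1975 347.0 173.4814814814815
dot [0.53512616 0.10624818 0.03357896] [ 0.95613602  0.18249197 -0.0519209  -0.89337548]
```

>>> apply_moves(rows=[[[0,0.15,0,0,0,0],[0,0,0,0,0,0],[0,0,0,0,0,0],[0,0,0,0,0,0],[0,0,0,0,0,0]]])

```text
time_s: 15.8
position: [0.4922, 0.1966, 0.0841]
ee_rot: [[0.014, 1.0, -0.0], [1.0, -0.014, 0.0], [0.0, -0.0, -1.0]]
ft_force: [-2.3, 3.0, 4.0]
gripper_width: 0.0175
gripper_force: 30.0
```

>>> apply_moves(rows=[[[-0.521,-0.451,0,0,0,0],[-0.57,-0.388,0,0,0,0],[-0.61,-0.32,0,0,0,0],[-0.644,-0.248,0,0,0,0],[0,0,0,0,0,0],[0,0,0,0,0,0]]])

```text
time_s: 16.55
position: [0.4778, 0.1725, 0.0841]
ee_rot: [[0.014, 1.0, -0.0], [1.0, -0.014, -0.001], [-0.001, -0.0, -1.0]]
ft_force: [-3.6, 1.3, 5.1]
gripper_width: 0.0173
gripper_force: 30.0
```

```bash
python3 - <<'E'
from h import *
c=cap('side'); g=c['frame'].min(axis=2).astype(int); np.set_printoptions(linewidth=250)
s=sensors.state(); print(s['position'],s['ft_force'],s['gripper_width'],s['time_s'])
for r in (198,200,202): print(r,g[r,278:316])
for lx in (.530,.535,.54):
    for px in (.025,-.025): print(lx,np.round(proj(c,[lx+px+.0144*.026,.1543+.026,.032]),2))
E
```

```text
[0.4777489  0.1724686  0.08408056] [-3.33787544  0.53070637  4.78497624] 0.017241445732123318 16.6
198 [ 77 112 148 184 156 154 155 132 123 147 146 144 143 143 142 142 140 139 137 136 137 136 137 140 141 141 140 172 207 202 206 217 201 161 220 224 223 168]
200 [ 80 109 198 250 247 243 244 247 223 140 145 144 142 143 142 140 144 144 142 143 141 143 143 143 138 137 141 164 212 206 243 242 243 243 242 241 232 233]
202 [ 81  99 118 130 129 122 131 143 161 139 143 143 143 140 143 145 143 143 141 143 143 142 140 138 140 143 139 163 215 242 245 240 239 240 240 239 239 239]
0.53 [288.09 199.17]
0.53 [307.9  200.54]
0.535 [286.12 199.04]
0.535 [305.91 200.4 ]
0.54 [284.15 198.9 ]
0.54 [303.92 200.27]
```

>>> apply_moves(rows=[[[-0.668,-0.173,0,0,0,0],[-0.683,-0.095,0,0,0,0],[-0.689,-0.016,0,0,0,0],[-0.687,0.063,0,0,0,0],[-0.675,0.142,0,0,0,0],[-0.654,0.218,0,0,0,0],[0,0,0,0,0,0],[0,0,0,0,0,0],[0,0,0,0,0,0],[0,0,0,0,0,0]]])

```text
time_s: 17.85
position: [0.4785, 0.1323, 0.0841]
ee_rot: [[0.014, 1.0, -0.0], [1.0, -0.014, -0.001], [-0.001, -0.0, -1.0]]
ft_force: [-3.2, -4.0, 4.9]
gripper_width: 0.0172
gripper_force: 30.0
```

```bash
python3 - <<'E'
from h import *
c=cap('side'); g=c['frame'].min(axis=2).astype(int); np.set_printoptions(linewidth=250)
s=sensors.state(); print(s['position'],s['ft_force'],s['gripper_width'],s['time_s'])
for r in (198,200,202): print(r,g[r,278:316])
ct=cap('top')
a=cv2.resize(c['frame'][160:220,230:350],None,fx=6,fy=5,interpolation=cv2.INTER_CUBIC)
b=cv2.resize(ct['frame'][130:200,290:410],None,fx=6,fy=4,interpolation=cv2.INTER_CUBIC)
cv2.imwrite('pics/s7.png',np.vstack([a,b]))
E
```

```text
[0.47854334 0.13233014 0.08409412] [-2.78541374 -3.05464172  6.06187906] 0.01721294514179769 17.9
198 [ 79 113 147 183 156 155 154 132 138 138 149 144 143 143 141 142 139 139 136 136 138 137 136 138 140 143 141 150 200 203 195 209 200 161 219 223 223 167]
200 [ 81 107 198 250 247 243 243 245 248 131 144 144 143 143 142 142 142 142 142 143 141 142 144 143 138 136 140 147 197 208 239 243 243 243 242 241 232 233]
202 [ 81  99 119 130 129 121 131 143 175 134 143 143 143 141 141 142 143 142 141 140 144 143 141 139 139 142 142 146 199 235 245 239 239 239 239 239 239 239]
```

View pics/s7.png

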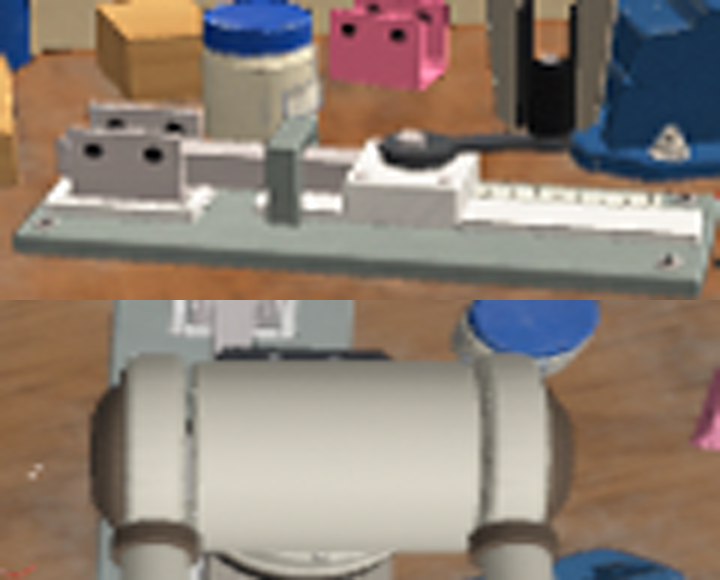

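The lever is closed: the knob's measured position gives θ≈1.21. The saddle is at the mark, with its near face at crop (347–458) and a leg x of about 0.534. The bracket is still seated.

```bash
python3 -c "
from station import env
print(env.hand_in())"
```

```text
the job is handed in; nothing more can be done
None
```

I handed the job in with the bracket seated in the nest, the leg at the pointer to within about 3 mm by my estimate, the lever closed at about 1.2 rad and the knob still gripped; the judge's result was not reported back.

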